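Jog the microscope stage off its end stop

TASK

The motorised microscope stage has run into its end stop. On the jog console with the blue ball-topped stick, push the stick well over towards the green lamp, keep it there for two seconds, then let go so that it springs back to upright. Do not push it towards the red lamp, and leave the stick with the yellow ball alone.

Things in the scene. Friction and masses are not known exactly. Their poses are not given: they have to be found in the camera images.
- stage_console: Console with the BLUE ball: white box fixed to the bench, 110 mm (x) by 160 mm (y) by 45 mm tall, a dark slot along y in its top, a lamp at each end of the slot, one green, one red (either end). Origin: centre of its underside, z up; yaw within 0.6 rad. The stick pivots at (0, 0, 45 mm); its 10 mm shaft carries a 32 mm ball centred 75 mm above the pivot (120 mm above the bench when upright).
- stage_stick (a joint): Tilt of the blue-ball stick in rad; it swings only along the console's y. 0 upright, positive towards the console's +y, negative towards its -y, stops at +0.5 and -0.5. A 0.6 N m/rad spring centres it (about 3.5 N sideways at the ball for 0.42 rad); well damped, it is upright again half a second after it is let go.
- lamp_green: Green lamp on the blue-ball console: a 26 mm disc with a green dome, 12 mm tall. Origin: centre of its underside, on the console's top, 62 mm from the stick's pivot along the console's +y or -y. The red lamp, alike, is at the other end.
- focus_stick (a joint): Tilt in rad (0 upright) of the other stick, with a YELLOW ball, on a second console of the same make, size and lamps, 0.3 m or more from the first, centre to centre; which console stands on the left varies. Leave this stick alone.

How it is judged:
On the way:
1. the blue-ball stick is tilted at least 0.3 rad (17 degrees) towards the green lamp and held there for 1.5 s (((y of lamp_green in the frame of stage_console above 0 m and value of joint stage_stick above 0.3 rad) or (y of lamp_green in the frame of stage_console below 0 m and value of joint stage_stick below -0.3 rad))), for 1.5 s.
At the end, for the whole second after the job is handed in: The blue-ball stick, let go, stands upright again within 0.1 rad and at rest (under 0.1 rad/s), and the yellow-ball stick stands upright within 0.1 rad (value of joint stage_stick between -0.1 and 0.1 rad and velocity of joint stage_stick between -0.1 and 0.1 rad/s and value of joint focus_stick between -0.1 and 0.1 rad); the robot touches nothing.
It fails at once if the yellow-ball stick is tilted by more than 0.15 rad (value of joint focus_stick above 0.15 rad or value of joint focus_stick below -0.15 rad).
It fails at once if the blue-ball stick is tilted by more than 0.2 rad towards the red lamp ((y of lamp_green in the frame of stage_console above 0 m and value of joint stage_stick below -0.2 rad) or (y of lamp_green in the frame of stage_console below 0 m and value of joint stage_stick above 0.2 rad)).
It also fails if it takes over 32 s, if anything falls off the work surface, if the arm or the gripper's body presses on something with over 40 N, if the wrist force passes 120 N, or if a joint passes its speed limit or range.

ROBOT

A 6-joint arm with a two-finger parallel gripper is mounted at the origin on the work surface. World frame = base frame: x ahead of the robot, y to its left, z up, the work surface at z = 0. Lengths are in m, angles in rad, forces in N, time in s.
With the tool pointing down it reaches from about 0.35 to 0.85 m from the base axis. Payload 8.1 kg.
Tool frame: the origin (TCP) lies on the centre line of the jaws, within the pads' length; the fingertips stand 19 mm ahead of it and the grasp point (between the pads) is the TCP (robot.tips_ahead is the distance from the TCP to the fingertips, in m); y points along the fingers, z is the direction in which the jaws open and shut, and the axes are right-handed (so a half turn about y gives the same grasp; the last joint's range is limited). The gripper opens to 93 mm and grips with 3 to 60 N. Pads are 15 mm wide; open, the fingers measure 128 mm over their backs; the gripper's body (75 mm by 188 mm) begins 65 mm behind the grasp point.
Start: joints at [-1.347, 0.13, 1.488, -0, 1.523, -0.085], TCP at [0.182, -0.572, 0.238] pointing down, gripper open.
Joint ranges: [-2.96, 2.96], [-0.89, 2.26], [0.02, 2.5], [-1.34, 4.48], [0, 2.73], [-2.66, 2.66]. Speed limits (rad/s): [2.39, 2.39, 2.79, 3.14, 3.14, 3.14].

INTERFACE

Orientations are given as a rotation vector (axis times angle).
In Python, from plant import robot, imaging, models gives the robot as it stands.
- The arm moves only by the tool carry_out, never from a script. Its argument "motion" is one flat list of numbers, 7 for each row, row after row: the shift along the tool's x, y, z in m, then the turn, a rotation vector about the tool's x, y, z in degrees, then the opening, from -1 (shut) to 1 (fully open). A call has exactly 5 rows; each row shifts and turns the pose as measured when the row begins, along the tool's axes as they then stand; what a row does not reach is not made up. A row lasts 1/10 s, in which the tool goes at most 50 mm and 8.59 degrees, less where a joint would pass 70% of its speed; a pose out of reach is approached as far as the arm can. A call is refused whole if a number of a shift passes 0.05 or a number of a turn 8.59, either way. A call with a gripper value outside its range is refused whole. The fingers move at their own pace and stop on an object; "squeeze" is the grip in N (left out, the last holds). Time passes only in rows, so rows that do not move let the fingers close, or fill a call up. It gives the time, the measured TCP pose, the force and the opening at its end, in the units of the state.
- robot.read_state(): the state, without advancing time (a new reading comes with each control period).
- imaging.read_camera(name): name is "scene" or "top" or "wrist"; returns the picture (384x512x3 uint8, blue, green, red); there is no depth.
- imaging.camera_model(name): a dict with "K" (3x3 intrinsics, pixels), "k1" (the pictures are not rectified: a ray, as slopes to the right and down, at radius r is drawn at 1 + k1 r^2 times it, then the intrinsics apply), "position" and "orientation" of the camera in the world. Camera axes: x right, y down, z forward; pixel columns grow to the right and rows downward; lengths in m; the calibration is good to about 2 mm. A picture is of the moment at which its call begins: read the wrist's pose just before it. camera_model takes no time and is no camera call; for the wrist camera it gives the pose at the moment of the call.
- robot.close_job(): hands the job in, once; it reports no verdict.
Trained networks look in the newest picture that a camera, given by its name, has taken for a name from the list of things; names that differ only in an ending like _2 or _b are one class to them, and where a whole thing is asked for, a point or a joint stands for the part that bears it (a point fixed in the world has none). Each returns a list of dicts, best first, with "confidence" (0 to 1); they miss things now and then, are a little off and sometimes report something else, mostly with a low value. They report only what shows in the picture. A call takes as long as a camera call.
- models.outline_of(camera, thing): "pixels" (384x512 bool, what is visible of it) and "pixel" ([column, row] in pixels, amid what is visible of it).
The state is a dict: "t": time; "q": joint angles; "dq": joint speeds; "joint_torque": joint torques, N m; "tool_pos": TCP position; "orientation": TCP orientation; "force": force on the tool from outside, world axes, zero at the start; "wrist_torque": the same for the moment, N m; "opening": finger opening in m.
Only numpy, scipy, OpenCV 4.12 (cv2) and the standard library are available. Lean on these libraries where they do the work, as an engineer would, in place of code of your own. Each camera call takes 0.05 s, during which the arm holds its last target.

## Working session

There is one attempt and no reset: what is moved stays moved. The work goes in short steps, Python scripts to look and compute and a tool call to move; the robot and the scene stay as the last step left them, time stands still between calls to the robot, and variables do not carry over. Pictures are saved under pics/ and viewed, and the job is handed in when it is done.

Besides the shell and the picture viewer there is one more tool, called after "Request:" by a JSON object that holds its "api" and its "payload". carry_out: Moves the arm, as the interface text tells. Its arguments: {"type":"object","properties":{"motion":{"type":"array","items":{"type":"number"}},"squeeze":{"type":"number"}},"required":["motion"]}

```bash
mkdir -p pics; ls; python3 - <<'E'
from plant import robot, imaging, models
import cv2,numpy as np
s=robot.read_state(); print(s['t'],s['tool_pos'],s['orientation'],s['opening'])
a=imaging.read_camera("scene"); b=imaging.read_camera("top")
cv2.imwrite("pics/scene.png",a); cv2.imwrite("pics/top.png",b)
for n in("scene","top"): print(n,imaging.camera_model(n))
E
```

```text
pics
0.0 [ 0.18225073 -0.57108758  0.23660426] [-0.31999833  2.05688612 -2.05311016] 0.09320422695241973
scene {'K': array([[401.86569929,   0.        , 258.59035525],
       [  0.        , 401.86569929, 185.8173008 ],
       [  0.        ,   0.        ,   1.        ]]), 'k1': -0.022057074028442446, 'position': array([ 1.08919998, -0.00569347,  0.64711789]), 'orientation': array([-1.71773181, -1.82353709,  0.73709531])}
top {'K': array([[433.65150384,   0.        , 252.83101068],
       [  0.        , 433.65150384, 193.91941529],
       [  0.        ,   0.        ,   1.        ]]), 'k1': -0.005640962075705106, 'position': array([ 0.44382116, -0.00957362,  1.05710034]), 'orientation': array([-2.15539873,  2.19671923, -0.1283126 ])}
```

View pics/scene.png

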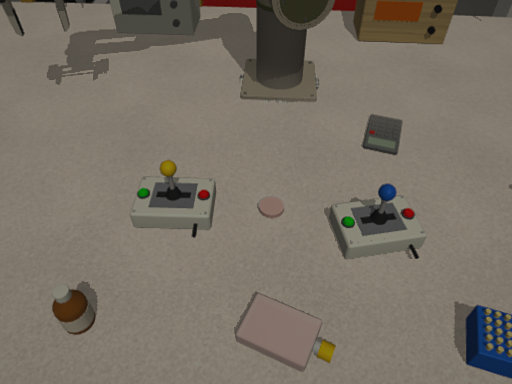

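View pics/top.png

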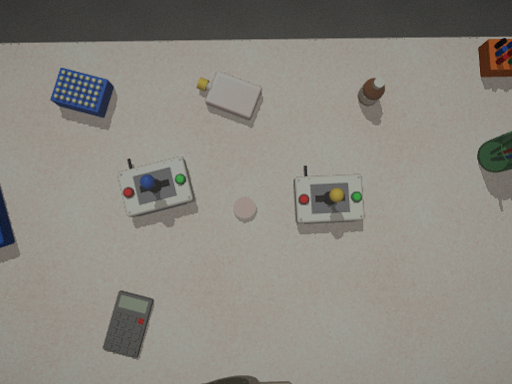

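The blue console is at top-image pixel (155,186), with green (180,179) on the right (-y) and red (128,192) on the left (+y). The yellow console is at (330,198).

```bash
cat > h.py <<'E'
from plant import robot, imaging, models
import cv2,numpy as np
from scipy.spatial.transform import Rotation as R
def ray(cm,p):
    K=cm['K'];k1=cm['k1']
    d=cv2.undistortPoints(np.array([[p]],float),K,np.array([k1,0,0,0.]))[0,0]
    r=R.from_rotvec(cm['orientation']).apply([d[0],d[1],1]); return cm['position'],r
def atz(cm,p,z):
    o,r=ray(cm,p); return o+r*(z-o[2])/r[2]
def tri(rays):
    A=np.zeros((3,3));b=np.zeros(3)
    for o,r in rays:
        r=r/np.linalg.norm(r);M=np.eye(3)-np.outer(r,r);A+=M;b+=M@o
    return np.linalg.solve(A,b)
def blob(img,lo,hi,box):
    h=cv2.cvtColor(img,cv2.COLOR_BGR2HSV);m=cv2.inRange(h,lo,hi);z=np.zeros_like(m);x0,y0,x1,y1=box;z[y0:y1,x0:x1]=m[y0:y1,x0:x1]
    ys,xs=np.nonzero(z);return [xs.mean(),ys.mean()],len(xs)
E
python3 - <<'E'
from h import *
a=cv2.imread("pics/scene.png");b=cv2.imread("pics/top.png")
C={n:imaging.camera_model(n) for n in("scene","top")}
G=((45,120,60),(80,255,255));Rr=((170,120,60),(180,255,255));B=((108,140,50),(125,255,255));
def rd(img,box):
    h=img.copy(); h=np.roll(cv2.cvtColor(h,cv2.COLOR_BGR2HSV),0)
    x0,y0,x1,y1=box;s=h[...,0].astype(int);m=((s<8)|(s>170))&(h[...,1]>140)&(h[...,2]>60);z=np.zeros_like(m);z[y0:y1,x0:x1]=m[y0:y1,x0:x1]
    ys,xs=np.nonzero(z);return [xs.mean(),ys.mean()],len(xs)
for nm,f in (("green",lambda i,bx:blob(i,*G,bx)),("blue",lambda i,bx:blob(i,*B,bx)),("red",rd)):
    pa,na=f(a,(330,175,430,260));pb,nb=f(b,(110,155,195,220))
    z=.12 if nm=="blue" else .052
    print(nm,pa,na,pb,nb,"tri",tri([ray(C['scene'],pa),ray(C['top'],pb)]).round(4),atz(C['scene'],pa,z).round(4),atz(C['top'],pb,z).round(4))
for cam in("scene","top"):
  for t in ("lamp_green","stage_console","stage_stick","focus_stick"):
    print(cam,t,[(round(r['confidence'],2),np.round(r['pixel']),int(r['pixels'].sum())) for r in models.outline_of(cam,t)])
E
```

```text
green [np.float64(348.1585365853659), np.float64(221.03658536585365)] 82 [np.float64(179.6727272727273), np.float64(178.43636363636364)] 55 tri [0.5868 0.1438 0.048 ] [0.5901 0.1422 0.052 ] [0.5863 0.1438 0.052 ]
blue [np.float64(386.57923497267757), np.float64(192.03825136612022)] 183 [np.float64(145.9387755102041), np.float64(180.18367346938774)] 98 tri [0.5738 0.2045 0.1197] [0.5743 0.2021 0.12  ] [0.5741 0.2066 0.12  ]
red [np.float64(408.1392405063291), np.float64(212.63291139240508)] 79 [np.float64(127.66666666666667), np.float64(191.73684210526315)] 57 tri [0.5576 0.2648 0.0477] [0.5615 0.2621 0.052 ] [0.5573 0.2644 0.052 ]
scene lamp_green [(0.57, array([350., 221.]), 131)]
scene stage_console [(0.55, array([380., 227.]), 4542)]
scene stage_stick [(0.9, array([382., 200.]), 513)]
scene focus_stick [(0.85, array([167., 174.]), 434)]
top lamp_green [(0.46, array([179., 174.]), 96)]
top stage_console [(0.97, array([155., 186.]), 3107)]
top stage_stick [(0.61, array([148., 181.]), 257)]
top focus_stick [(0.82, array([332., 194.]), 247)]
```

```bash
cat >> h.py <<'E'
piv=np.array([.573,.2043]); d=np.array([.0292,-.1208]); d/=np.linalg.norm(d)
def T(s,z,side):  # target position
    p=piv+d*s; return np.array([p[0],p[1],z])
def goal(zsign=1):  # tool x along zsign*d, y down
    x=np.array([d[0],d[1],0])*zsign; y=np.array([0,0,-1.]); return R.from_matrix(np.stack([x,y,np.cross(x,y)],1))
def goal2(zsign=1):
    z=np.array([d[0],d[1],0])*zsign; y=np.array([0,0,-1.]); return R.from_matrix(np.stack([np.cross(y,z),y,z],1))
def delta(tp,G):
    s=robot.read_state(); Rc=R.from_rotvec(s['orientation'])
    print("t",round(s['t'],2),"pos",np.round(s['tool_pos'],4),"F",np.round(s['force'],1),"op",round(s['opening'],4),"q",np.round(s['q'],2))
    print("d_tool mm",np.round(Rc.inv().apply(tp-s['tool_pos'])*1000,1),"rot deg",np.round((Rc.inv()*G).as_rotvec()*180/np.pi,1))
E
python3 - <<'E'
from h import *
s=robot.read_state();print(R.from_rotvec(s['orientation']).as_matrix().round(2),d)
for g in(goal,goal2):
  for k in(1,-1): delta(T(-.065,.2,0),g(k))
E
```

```text
[[-0.95  0.    0.3 ]
 [-0.3   0.   -0.95]
 [-0.   -1.   -0.  ]] [ 0.23495514 -0.97200621]
t 0.5 pos [ 0.1824 -0.5716  0.2376] F [-0.3 -0.7  1.1] op 0.0927 q [-1.35  0.13  1.49  0.    1.52 -0.09]
d_tool mm [-612.6   37.7 -685.3] rot deg [  0.  -85.9  -0. ]
t 0.5 pos [ 0.1824 -0.5716  0.2376] F [-0.3 -0.7  1.1] op 0.0927 q [-1.35  0.13  1.49  0.    1.52 -0.09]
d_tool mm [-612.6   37.7 -685.3] rot deg [ 0.  94.1  0. ]
t 0.5 pos [ 0.1824 -0.5716  0.2376] F [-0.3 -0.7  1.1] op 0.0927 q [-1.35  0.13  1.49  0.    1.52 -0.09]
d_tool mm [-612.6   37.7 -685.3] rot deg [ 0.   4.1 -0. ]
t 0.5 pos [ 0.1824 -0.5716  0.2376] F [-0.3 -0.7  1.1] op 0.0927 q [-1.35  0.13  1.49  0.    1.52 -0.09]
d_tool mm [-612.6   37.7 -685.3] rot deg [  -0.  -175.9   -0. ]
```

Request:
{"api": "carry_out", "payload": {"motion": [-0.033,0,-0.036,0,4.1,0,-1,-0.033,0,-0.036,0,0,0,-1,-0.033,0,-0.036,0,0,0,-1,-0.033,0,-0.036,0,0,0,-1,-0.033,0,-0.036,0,0,0,-1], "squeeze": 10}}

```text
t: 1.0
tool_pos: [0.2975, -0.3543, 0.2348]
orientation: [-0.239, 2.105, -2.1]
force: [0.3, -0.8, -0.1]
opening: 0.0577
```

```bash
python3 - <<'E'
from h import *
delta(T(-.065,.2,0),goal2())
E
```

```text
t 1.0 pos [ 0.2975 -0.3543  0.2348] F [ 0.3 -0.8 -0.1] op 0.0577 q [-0.98 -0.25  1.86  0.    1.54  0.36]
d_tool mm [-392.5   35.9 -547.9] rot deg [ 0.1 -0.7  0. ]
```

Request:
{"api": "carry_out", "payload": {"motion": [-0.028,0,-0.04,0,0,0,-1,-0.028,0,-0.04,0,0,0,-1,-0.028,0,-0.04,0,0,0,-1,-0.028,0,-0.04,0,0,0,-1,-0.028,0,-0.04,0,0,0,-1]}}

```text
t: 1.5
tool_pos: [0.3907, -0.1222, 0.2365]
orientation: [-0.232, 2.101, -2.103]
force: [1.6, -0.4, -0.1]
opening: 0.0179
```

Request:
{"api": "carry_out", "payload": {"motion": [-0.028,0,-0.04,0,0,0,-1,-0.028,0,-0.04,0,0,0,-1,-0.028,0,-0.04,0,0,0,-1,-0.028,0,-0.04,0,0,0,-1,-0.028,0,-0.04,0,0,0,-1]}}

```text
t: 2.0
tool_pos: [0.4836, 0.1103, 0.2392]
orientation: [-0.225, 2.096, -2.101]
force: [0.7, -1.5, 0.1]
opening: 0.0004
```

```bash
python3 - <<'E'
from h import *
delta(T(-.065,.2,0),goal2())
E
```

```text
t 2.0 pos [0.4836 0.1103 0.2392] F [ 0.7 -1.5  0.1] op 0.0004 q [ 0.12 -0.16  1.78 -0.    1.52  1.47]
d_tool mm [-106.7   39.7 -137. ] rot deg [-0.2 -0.8 -0.6]
```

Request:
{"api": "carry_out", "payload": {"motion": [-0.028,0,-0.038,0,-0.4,-0.5,-1,-0.028,0,-0.038,0,0,0,-1,-0.028,0,-0.038,0,0,0,-1,-0.023,0.02,-0.023,0,0,0,-1,0,0,0,0,0,0,-1]}}

```text
t: 2.5
tool_pos: [0.559, 0.2818, 0.2178]
orientation: [-0.246, 2.092, -2.097]
force: [-0.6, -1.6, -0.4]
opening: 0.0007
```

```bash
python3 - <<'E'
from h import *
delta(T(-.065,.114,0),goal2())
E
```

```text
t 2.5 pos [0.559  0.2818 0.2178] F [-0.6 -1.6 -0.4] op 0.0007 q [ 0.39  0.21  1.44 -0.    1.49  1.72]
d_tool mm [  4.9 103.8  13.3] rot deg [-0.2  0.  -0.2]
```

Descend beside the ball on the red side, then look.

Request:
{"api": "carry_out", "payload": {"motion": [0.002,0.025,0.004,0,0,0,-1,0.002,0.025,0.004,0,0,0,-1,0,0.025,0,0,0,0,-1,0,0.025,0,0,0,0,-1,0,0,0,0,0,0,-1]}}

```text
t: 3.0
tool_pos: [0.5584, 0.2724, 0.1177]
orientation: [-0.244, 2.089, -2.094]
force: [-0.5, 0.4, -0.7]
opening: 0.0006
```

```bash
python3 - <<'E'
from h import *
delta(T(-.065,.114,0),goal2())
a=imaging.read_camera("scene"); b=imaging.read_camera("top")
cv2.imwrite("pics/d1.png",np.hstack([cv2.resize(a[130:290,270:470],None,fx=2,fy=2),cv2.resize(b[120:280,60:260],None,fx=2,fy=2)]))
E
```

```text
t 3.0 pos [0.5584 0.2724 0.1177] F [-0.5  0.4 -0.7] op 0.0006 q [ 0.37  0.27  1.56 -0.    1.31  1.71]
d_tool mm [1.8 3.7 4.6] rot deg [-0.2  0.1 -0.4]
```

View pics/d1.png

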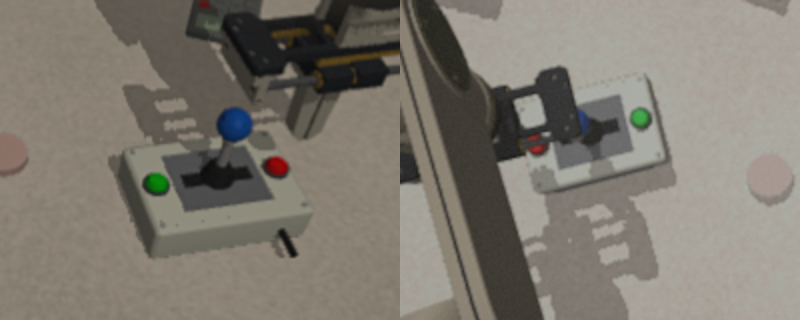

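Left crop (scene): fingers at (305,125), on the red side of the upright blue ball (234,125). Push along tool +z.

Request:
{"api": "carry_out", "payload": {"motion": [0.002,0.003,0.013,0,0,0,-1,0,0,0.013,0,0,0,-1,0,0,0.013,0,0,0,-1,0,0,0.013,0,0,0,-1,0,0,0,0,0,0,-1]}}

```text
t: 3.6
tool_pos: [0.5756, 0.2185, 0.1266]
orientation: [-0.226, 2.086, -2.083]
force: [0.2, 1.7, -1.8]
opening: 0.0003
```

```bash
python3 - <<'E'
from h import *
delta(T(-.003,.114,0),goal2())
a=imaging.read_camera("scene")
cv2.imwrite("pics/d2.png",cv2.resize(a[130:290,270:470],None,fx=3,fy=3))
E
```

```text
t 3.6 pos [0.5756 0.2185 0.1266] F [ 0.2  1.7 -1.8] op 0.0003 q [ 0.28  0.23  1.59 -0.    1.31  1.61]
d_tool mm [ 6.2 12.5 10.2] rot deg [-0.1  0.1 -1.3]
```

View pics/d2.png

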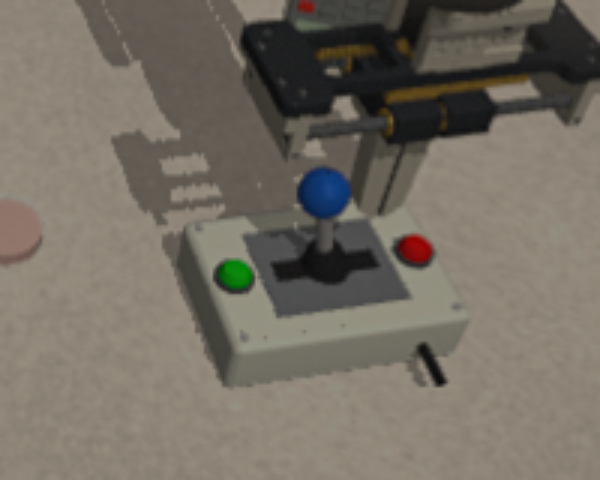

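Pushing works (ball moved from (351,187) to (324,193)), but the arm drifted up by 12 mm. I'll correct the height and push on.

Request:
{"api": "carry_out", "payload": {"motion": [0.003,0.008,0.004,0,0,-0.8,-1,0.003,0.004,0.005,0,0,-0.5,-1,0,0.003,0.005,0,0,0,-1,0,0,0,0,0,0,-1,0,0,0,0,0,0,-1]}}

```text
t: 4.15
tool_pos: [0.5737, 0.205, 0.1113]
orientation: [-0.252, 2.095, -2.093]
force: [-0.3, 2.6, 2.4]
opening: 0.0005
```

```bash
python3 - <<'E'
from h import *
delta(T(-.003,.114,0),goal2())
a=imaging.read_camera("scene")
cv2.imwrite("pics/d3.png",cv2.resize(a[130:290,270:470],None,fx=3,fy=3))
C=imaging.camera_model("scene")
p,n=blob(a,(108,140,50),(125,255,255),(330,160,430,260))
for z in(.1145,.1165): 
  q=atz(C,p,z); print(p,n,q.round(4),"s",((q[:2]-piv)@d).round(4))
E
```

```text
t 4.15 pos [0.5737 0.205  0.1113] F [-0.3  2.6  2.4] op 0.0005 q [0.26 0.25 1.59 0.   1.3  1.59]
d_tool mm [ 0.9 -2.7 -2.5] rot deg [ 0.1  0.2 -0. ]
[np.float64(369.9881656804734), np.float64(196.69230769230768)] 169 [0.5827 0.172  0.1145] s 0.0336
[np.float64(369.9881656804734), np.float64(196.69230769230768)] 169 [0.5846 0.1714 0.1165] s 0.0347
```

View pics/d3.png

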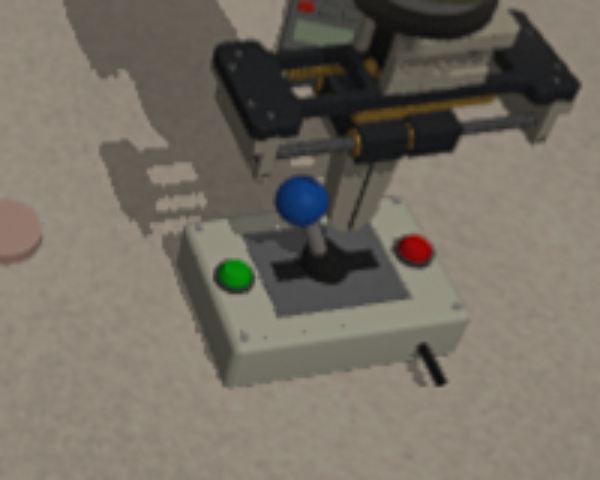

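The ball is about 32 mm towards green (tilt about 0.43), with the force on the tool consistent. Holding.

Request:
{"api": "carry_out", "payload": {"motion": [0,0,0,0,0,0,-1,0,0,0,0,0,0,-1,0,0,0,0,0,0,-1,0,0,0,0,0,0,-1,0,0,0,0,0,0,-1]}}

```text
t: 4.7
tool_pos: [0.5735, 0.2058, 0.1115]
orientation: [-0.253, 2.094, -2.092]
force: [-0.3, 2.7, 1.1]
opening: 0.0004
```

```bash
cat > m.py <<'E'
from h import *
delta(T(-.003,.114,0),goal2())
a=imaging.read_camera("scene")
C=imaging.camera_model("scene")
p,n=blob(a,(108,140,50),(125,255,255),(330,160,430,260))
q=atz(C,p,.115); print(p,n,q.round(4),"s",((q[:2]-piv)@d).round(4))
E
python3 m.py
```

```text
t 4.7 pos [0.5735 0.2058 0.1115] F [-0.3  2.7  1.1] op 0.0004 q [0.26 0.25 1.59 0.   1.3  1.59]
d_tool mm [ 0.8 -2.5 -1.7] rot deg [ 0.1  0.2 -0. ]
[np.float64(370.4764705882353), np.float64(196.51176470588234)] 170 [0.5826 0.1728 0.115 ] s 0.0329
```

Small slip of 0.8 mm; hold with a slight bias.

Request:
{"api": "carry_out", "payload": {"motion": [0,0,0.001,0,0,0,-1,0,0,0,0,0,0,-1,0,0,0,0,0,0,-1,0,0,0,0,0,0,-1,0,0,0,0,0,0,-1]}}

```text
t: 5.25
tool_pos: [0.5737, 0.2048, 0.1113]
orientation: [-0.253, 2.095, -2.092]
force: [-0.2, 3.6, 1.0]
opening: 0.0005
```

Request:
{"api": "carry_out", "payload": {"motion": [0,0,0.001,0,0,0,-1,0,0,0,0,0,0,-1,0,0,0,0,0,0,-1,0,0,0,0,0,0,-1,0,0,0,0,0,0,-1]}}

```text
t: 5.75
tool_pos: [0.5739, 0.2039, 0.1111]
orientation: [-0.253, 2.095, -2.092]
force: [0.8, 4.7, 0.6]
opening: 0.0004
```

```bash
python3 m.py
```

```text
t 5.75 pos [0.5739 0.2039 0.1111] F [0.8 4.7 0.6] op 0.0004 q [0.26 0.25 1.59 0.   1.3  1.59]
d_tool mm [ 0.8 -2.9 -3.6] rot deg [ 0.1  0.2 -0. ]
[np.float64(369.3780487804878), np.float64(197.23170731707316)] 164 [0.5845 0.1706 0.115 ] s 0.0355
```

Request:
{"api": "carry_out", "payload": {"motion": [0,0,0.001,0,0,0,-1,0,0,0,0,0,0,-1,0,0,0,0,0,0,-1,0,0,0,0,0,0,-1,0,0,0,0,0,0,-1]}}

```text
t: 6.3
tool_pos: [0.5741, 0.203, 0.1109]
orientation: [-0.253, 2.095, -2.091]
force: [-0.2, 3.3, 0.7]
opening: 0.0001
```

Request:
{"api": "carry_out", "payload": {"motion": [0,0,0.001,0,0,0,-1,0,0,0,0,0,0,-1,0,0,0,0,0,0,-1,0,0,0,0,0,0,-1,0,0,0,0,0,0,-1]}}

```text
t: 6.8
tool_pos: [0.5743, 0.2021, 0.1107]
orientation: [-0.253, 2.096, -2.091]
force: [0.3, 3.3, -0.7]
opening: 0.0005
```

```bash
python3 m.py
```

```text
t 6.8 pos [0.5743 0.2021 0.1107] F [ 0.3  3.3 -0.7] op 0.0005 q [0.25 0.25 1.6  0.   1.3  1.58]
d_tool mm [ 0.8 -3.3 -5.5] rot deg [ 0.1  0.2 -0. ]
[np.float64(368.46198830409355), np.float64(197.73684210526315)] 171 [0.5859 0.1687 0.115 ] s 0.0376
```

Held for 2.6 s by the clock, tilt 0.43 to 0.48. Now back off along -z and lift.

Request:
{"api": "carry_out", "payload": {"motion": [0,0,-0.015,0,0,0,-1,0,0,-0.02,0,0,0,-1,0,0,-0.02,0,0,0,-1,0,0,-0.015,0,0,0,-1,0,0,0,0,0,0,-1]}}

```text
t: 7.35
tool_pos: [0.5562, 0.2718, 0.1103]
orientation: [-0.253, 2.093, -2.098]
force: [-0.0, 0.2, 1.3]
opening: 0.0003
```

```bash
python3 m.py
```

```text
t 7.35 pos [0.5562 0.2718 0.1103] F [-0.   0.2  1.3] op 0.0003 q [ 0.37  0.27  1.56 -0.    1.31  1.71]
d_tool mm [-0.4 -3.5 66.6] rot deg [-0.1  0.1  0.1]
[np.float64(386.22352941176473), np.float64(192.4470588235294)] 170 [0.5705 0.2032 0.115 ] s 0.0005
```

Request:
{"api": "carry_out", "payload": {"motion": [0,-0.03,0,0,0,0,-1,0,-0.03,0,0,0,0,-1,0,-0.03,0,0,0,0,-1,0,-0.02,0,0,0,0,-1,0,0,0,0,0,0,-1]}}

```text
t: 7.9
tool_pos: [0.556, 0.2671, 0.2214]
orientation: [-0.257, 2.091, -2.107]
force: [-0.1, 0.1, -0.1]
opening: 0.0004
```

Request:
{"api": "carry_out", "payload": {"motion": [0,0,0,0,0,0,-1,0,0,0,0,0,0,-1,0,0,0,0,0,0,-1,0,0,0,0,0,0,-1,0,0,0,0,0,0,-1]}}

```text
t: 8.4
tool_pos: [0.5544, 0.2647, 0.2155]
orientation: [-0.263, 2.092, -2.113]
force: [-0.6, -0.5, -0.1]
opening: 0.0001
```

```bash
python3 m.py; python3 - <<'E'
from h import *
a=imaging.read_camera("scene");cv2.imwrite("pics/end.png",a)
E
```

```text
t 8.4 pos [0.5544 0.2647 0.2155] F [-0.6 -0.5 -0.1] op 0.0001 q [ 0.37  0.19  1.46 -0.01  1.51  1.7 ]
d_tool mm [ -5.5 102.   59.2] rot deg [-0.5 -0.1  0.8]
[np.float64(386.06508875739644), np.float64(192.3491124260355)] 169 [0.5703 0.203  0.115 ] s 0.0007
```

View pics/end.png

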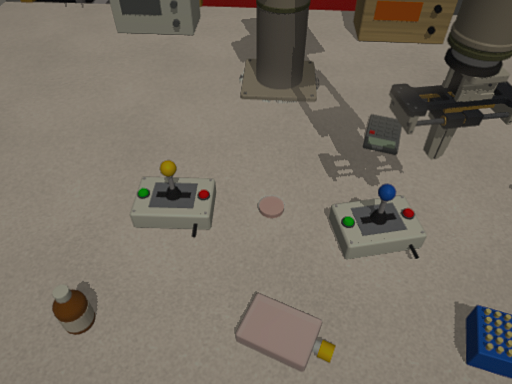

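The blue ball is back at (386,192), where it started. The yellow ball is unchanged at (168,168), and the gripper is clear of everything.

```bash
python3 -c "
from plant import robot
print(robot.close_job())"
```

```text
the job is handed in; nothing more can be done
None
```

I pushed the blue-ball stick towards the green lamp with closed fingers, held it there, let it spring back, and handed the job in at about 8.5 s of the 32 s allowed. No verdict was reported.

- **Hold:** it lasted about 2.6 s. In the scene pictures the ball stood 33–38 mm towards green, a tilt of about 0.43–0.48 rad. The measured sideways force was 2.6–4.7 N, roughly what the spring should give.
- **Drift:** I nudged the fingers forward 1 mm at a time to stop them slipping back. That slightly overcompensated, so the tilt ended close to the 0.5 rad stop. Earlier, during the push, the arm had also risen by about 12 mm, which I corrected before the hold.
- **Last checks:** the blue ball is back within about 1 mm of its starting position. The yellow stick looks unmoved in the picture. The gripper is lifted about 0.1 m and clear of everything, with the force reading near zero.
- **Calibration:** the scene and top cameras disagreed by 2–4 mm, which is too small to affect the result.

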